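# Mark the third gap of the tin rack and push the tin into it

## Robot

A 6-joint arm with a two-finger parallel gripper is mounted at the origin on a cart in front of the work surface, level with it; the furniture and walls round the work are solid. World frame = base frame: x ahead of the robot, y to its left, z up, the work surface at z = 0. Lengths are in m, angles in degrees, forces in N, time in s.
With the tool pointing down it reaches from about 0.35 to 0.975 m from the base axis. Payload 4.9 kg.
Tool frame: the origin (TCP) lies on the centre line of the jaws, within the pads' length; the fingertips stand 8 mm ahead of it and the grasp point (between the pads) lies 11 mm behind it; z points along the fingers, x is the direction in which the jaws open and shut, and the axes are right-handed (so a half turn about z gives the same grasp; the last joint's range is limited). The gripper opens to 85 mm and grips with 20 to 120 N. Pads are 22 mm wide; open, the fingers measure 114 mm over their backs; the gripper's body (76 mm by 85 mm) begins 54 mm behind the grasp point. The pads swing forward as they close: fully open they stand 13 mm farther back than shut.
Start: joints at [-79.813, 3.019, 92.412, -0, 84.569, -6.818], TCP at [0.183, -0.598, 0.239] pointing down, gripper open.
Joint ranges: [-172.51, 172.51], [-57.92, 126.97], [3.15, 148.05], [-58.71, 238.71], [5.1, 150.11], [-179.66, 179.66]. Speed limits (degrees/s): [147.25, 147.25, 180, 180, 180, 180].

## Interface

Orientations are given as a 3x3 rotation matrix whose columns are the frame's x, y, z axes.
In Python, from workcell import status, viewer, r gives the robot as it stands.
- The arm moves only by the tool step_arm, never from a script. Its argument "rows" is a list of rows, each a list of 2 entries, a list of its own where there are three numbers: the shift along the tool's x, y, z in cm, then the turn about the tool's z in rad. A call has 1 to 12 rows; each row is the pose to reach, as a shift and turn from the pose commanded when the call began, along the tool's axes at that moment; what a row does not reach only later rows make up. A row lasts 1/10 s, in which the tool goes at most 50 mm and 8.59 degrees, less where a joint would pass 70% of its speed; a pose out of reach is approached as far as the arm can. A call with a gripper value outside its range is refused whole. "grip" is the finger opening in cm, from 0 to 8.54, set as the call begins (left out, the last holds). The fingers move at their own pace and stop on an object; "grip_force" is the grip in N (left out, the last holds). Time passes only in rows, so rows that repeat a pose let the fingers close. It gives the time, the measured TCP pose, the force and the opening at its end, in the units of the state.
- status.read_state(): the state, without advancing time (a new reading comes with each control period).
- viewer.capture(name): name is "scene" or "top" or "wrist"; returns a dict with "color" (400x640x3 uint8, red, green, blue), "fx", "fy", "cx", "cy" (pixels), "eye" and "orientation" of the camera in the world; the wrist camera has in their place "T_tool_cam" (4x4, takes a point from camera to tool coordinates, whose origin is the TCP and whose axes are the tool frame's). Camera axes: x right, y up, looking along -z (the intrinsics and any distortion apply to the point x, -y, -z); pixel columns grow to the right and rows downward; lengths in m; the calibration is good to about 2 mm. A picture is of the moment at which its call begins: read the wrist's pose just before it. There is no depth.
- r.finish_job(): hands the job in, once; it reports no verdict.
The state is a dict: "t": time; "joint_positions": joint angles; "qd": joint speeds; "tau": joint torques, N m; "tcp_pos": TCP position; "orientation": TCP orientation; "contact_force": force on the tool from outside, world axes, zero at the start; "torque": the same for the moment, N m; "opening": finger opening in m.
Only numpy, scipy, OpenCV 4.12 (cv2) and the standard library are available. Lean on these libraries where they do the work, as an engineer would, in place of code of your own. Each camera call takes 0.05 s, during which the arm holds its last target.

## Task

With a fingertip, run the wooden marker along the rail of the divider rack from the first gap, past the second and on to the middle of the third gap, counting from the left end as the robot sees it (filled gaps count too). Then push the flat tin that stands in front of the rack across the worktop into that third gap, fully home against the back board. Only push: lift nothing, keep the tin flat on the worktop, and leave the jar and the bottle in the other gaps where they stand.

Things in the scene. Friction and masses are not known exactly. Their poses are not given: they have to be found in the camera images.
- rack: Fixed light-wood rack, 406 mm wide, four gaps open to the front and top. Origin: worktop, middle of the open front; x into the gaps (away from robot), y to the left, z up. Dividers 6 mm thick, 42 high, at y = 200, 100, 0, -100, -200, from x = 0 to 80 mm (gaps 94 mm wide, floor is the worktop). Back board's face at x = 80. Gap centres from the left: y = 150, 50, -50, -150 mm.
- gap3 (a point): Point on the worktop in the middle of the third gap (rack frame x = 40, y = -50 mm); axes as the rack's.
- rail_mid (a point): Middle of the 10 mm steel rail that runs along the rack's y behind the back board, 82 mm above the worktop, at rack x = 92, y = 0 mm. Wooden end posts 12 mm thick and 96 mm high hold it at y = +200 and -200 mm. Nothing lies over the gaps.
- marker (a joint): Travel in m of the wooden marker along the rail, from the left end (0) to the right (0.36), along -y of the rack: it stands at rack y = 0.180 - value, so over the middle of gap 1, 2, 3, 4 at 0.03, 0.13, 0.23, 0.33. Starts over the first gap. Slides with about 1.2 N of friction, stays where left, cannot be lifted off.
- marker_tab (a point): Middle of the marker's upright tab, a rounded wooden block 30 mm along x and 18 mm along y, its top 25 mm above this point. This point is 127 mm above the worktop. Below the tab a saddle 24 mm wide along y rides on the rail, its top 30 mm below this point. Axes as the rack's.
- tin: Flat closed food tin, 86 mm in diameter, 40 mm high, about 0.23 kg, standing loose on the worktop in front of the rack. Origin: centre of its underside; z up. Slides when pushed low on its side. Pushed home in a gap, its centre is at rack x = 37 mm.
- jar: Bystander: round glass jar with a yellow lid, 64 mm in diameter, 82 mm high, loose, standing in the second or the fourth gap. Origin: centre of its underside.
- bottle: Bystander: small round dark-green bottle with a white cap and a pale label, 60 mm in diameter, 96 mm high, loose, standing in the second or the fourth gap (the one without the jar). Origin: centre of its underside.
Not all that is in view belongs to the job. What is shaped like the tin but blue is not meant.

How it is judged (in metres and radians):
On the way, in this order (a step that is already met when the one before it is completed fails the run):
1. the fingers touch the marker over the first gap (contact force between the fingers and marker above 0.2 N and value of joint marker below 0.08 m).
2. the fingers run the marker past the second gap (contact force between the fingers and marker above 0.2 N and value of joint marker between 0.09 and 0.17 m).
3. the marker stands over the middle of the third gap (within 20 mm) (value of joint marker between 0.21 and 0.25 m), for 0.2 s.
4. the tin is home in the third gap (x of tin in the frame of rack above 0.027 m and y of tin in the frame of rack between -0.06 and -0.04 m), for 0.2 s.
At the end, for the whole second after the job is handed in: The marker stands within 20 mm of the middle of the third gap; the tin rests flat in the third gap, at most 10 mm short of the back board; jar and bottle have moved less than 30 mm (all of step 3 and all of step 4 and height (world z) of tin below 0.006 m and angle between tin's own z axis and vertical below 0.1 rad and linear speed of tin below 0.02 m/s and distance of each of jar, bottle from where it was at the start of the episode below 0.03 m); the robot touches nothing.
It fails at once if the tin is lifted off the worktop (more than 15 mm) or tipped (more than 0.35 rad) (height (world z) of tin above 0.015 m or angle between tin's own z axis and vertical above 0.35 rad).
It fails at once if the jar or the bottle is lifted, tipped over or moved by more than 30 mm (distance of any of jar, bottle from where it was at the start of the episode above 0.03 m or angle between any of jar, bottle's own z axis and vertical above 0.5 rad).
It also fails if it takes over 67 s, if anything falls off the work surface, if the arm or the gripper's body presses on something with over 40 N, if the wrist force passes 120 N, or if a joint passes its speed limit or range.

## Working session

There is one attempt and no reset: what is moved stays moved. The work goes in short steps, Python scripts to look and compute and a tool call to move; the robot and the scene stay as the last step left them, time stands still between calls to the robot, and variables do not carry over. Pictures are saved under pics/ and viewed, and the job is handed in when it is done.

Besides the shell and the picture viewer there is one more tool, called after "Request:" in YAML: its name, and indented under it one key for each argument. step_arm: Moves the arm, as the interface text tells. Its arguments: {"type":"object","properties":{"rows":{"type":"array"},"grip":{"type":"number"},"grip_force":{"type":"number"}},"required":["rows"]}

```bash
mkdir -p pics; ls
cat > h.py <<'E'
import numpy as np, cv2
from workcell import status, viewer, r
def cap(name,fn):
    s=status.read_state(); c=viewer.capture(name)
    cv2.imwrite(f'pics/{fn}.png',c['color'][:,:,::-1]); 
    np.save(f'pics/{fn}.npy',{'c':c,'s':s},allow_pickle=True); return s,c
E
python3 - <<'E'
from h import *
for n in ['scene','top','wrist']:
    s,c=cap(n,n+'0'); print(n,{k:v for k,v in c.items() if k!='color'})
print(s)
E
```

```text
pics
scene {'fx': 436.1964456273295, 'fy': 436.1964456273295, 'cx': 313.35635692647753, 'cy': 197.39291111150297, 'eye': array([0.20715727, 0.50124139, 0.84033177]), 'orientation': array([[-0.82397171,  0.43910713, -0.35812784],
       [-0.56639171, -0.61989796,  0.54307178],
       [ 0.01646397,  0.65031642,  0.75948502]])}
top {'fx': 497.35206444109, 'fy': 497.35206444109, 'cx': 318.79620510176983, 'cy': 203.26073104738563, 'eye': array([ 0.3783556 , -0.01205861,  1.30576761]), 'orientation': array([[ 4.80629757e-04,  9.86402908e-01, -1.64344368e-01],
       [-9.99971599e-01,  1.71016430e-03,  7.34004424e-03],
       [ 7.52129685e-03,  1.64336173e-01,  9.86375716e-01]])}
wrist {'fx': 307.91080975540046, 'fy': 307.91080975540046, 'cx': 323.84458412050867, 'cy': 192.34635095431767, 'T_tool_cam': array([[ 9.99999483e-01,  9.97824680e-04,  1.96300761e-04,
        -2.12254423e-06],
       [ 1.01033263e-03, -9.52822084e-01, -3.03527685e-01,
        -7.78568249e-02],
       [-1.15827715e-04,  3.03527727e-01, -9.52822599e-01,
        -1.33689249e-01],
       [ 0.00000000e+00,  0.00000000e+00,  0.00000000e+00,
         1.00000000e+00]])}
{'t': 0.1, 'joint_positions': array([-7.98129416e+01,  3.05261248e+00,  9.24844694e+01,  1.31115210e-03,
        8.45678826e+01, -6.81862098e+00]), 'qd': array([-0.05559281, -0.0475233 , -0.16210231, -0.04000857,  0.00699729,
        0.05038531]), 'tau': array([ 1.64287976e-03, -3.94901955e+01, -3.71362066e+01,  2.95988480e-05,
        3.92277871e-03, -1.71241265e-05]), 'tcp_pos': array([ 0.18269634, -0.59713107,  0.23819274]), 'orientation': array([[ 2.92464130e-01, -9.56276446e-01, -3.01585448e-04],
       [-9.56274769e-01, -2.92464187e-01,  1.80712363e-03],
       [-1.81631271e-03, -2.40120286e-04, -9.99998322e-01]]), 'contact_force': array([-0.84199761, -0.30537748,  0.66561949]), 'torque': array([ 0.02274884, -0.05778568, -0.02904556]), 'opening': 0.08540956972429348}
```

View pics/top0.png

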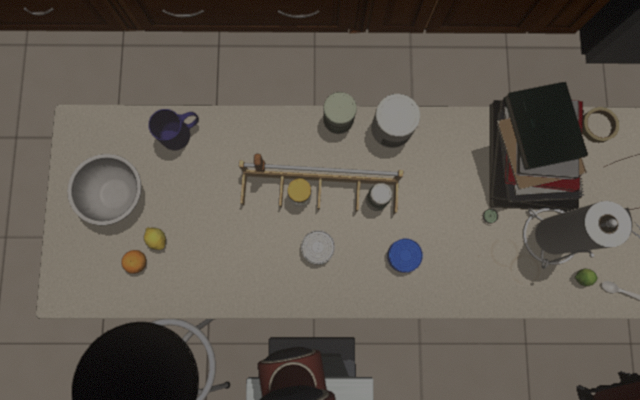

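View pics/scene0.png

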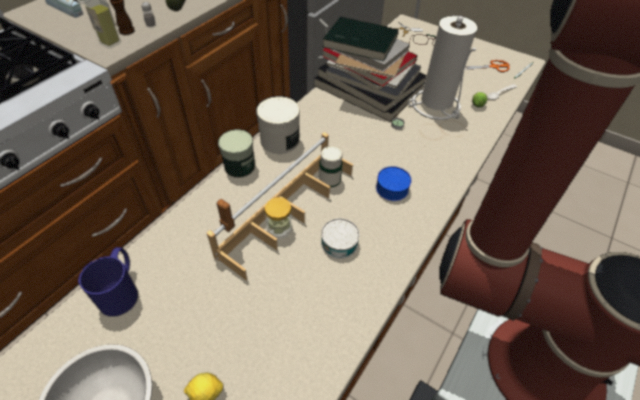

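Candidates for the tin in the top view: the pale tin at (317,247) and the blue one at (405,256). The pale tin fits, because blue is excluded. The jar is at (299,190) in gap 2, the bottle at (380,195) in gap 4, and the marker at (258,160). I'll confirm with an enlarged crop.

Run:
```python
import cv2
a=cv2.imread('pics/top0.png')[140:280,230:440]; b=cv2.imread('pics/scene0.png')[120:290,190:420]
cv2.imwrite('pics/topc.png',cv2.resize(a,None,fx=3.8,fy=3.8,interpolation=cv2.INTER_CUBIC))
cv2.imwrite('pics/scenec.png',cv2.resize(b,None,fx=3.4,fy=3.4,interpolation=cv2.INTER_CUBIC))
```

```text
(no output)
```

View pics/topc.png

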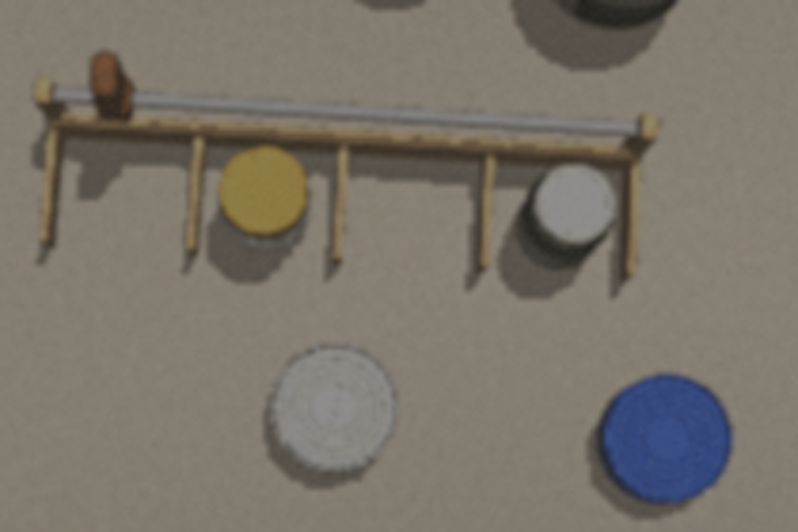

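View pics/scenec.png

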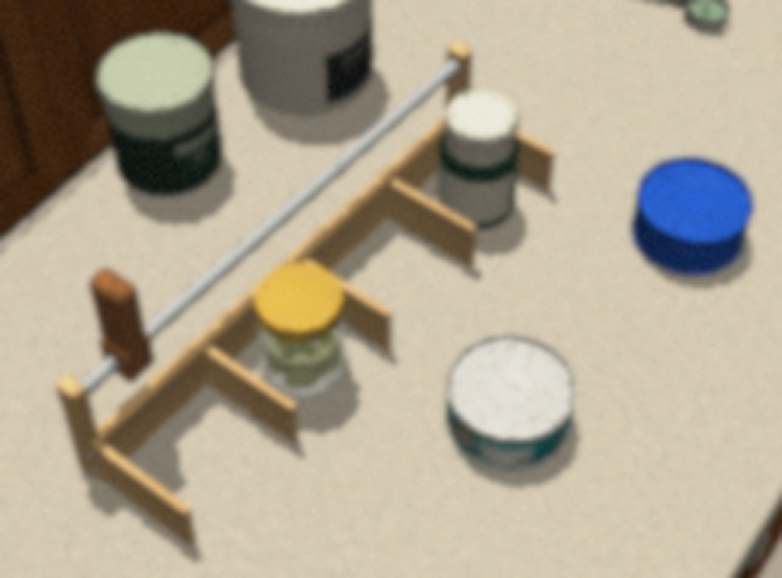

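```bash
cat > loc.py <<'E'
from h import *
from scipy.optimize import least_squares
T=np.load('pics/top0.npy',allow_pickle=True).item()['c'];S=np.load('pics/scene0.npy',allow_pickle=True).item()['c']
def proj(c,P):
    p=(np.atleast_2d(P)-c['eye'])@c['orientation']
    return np.c_[c['cx']+c['fx']*p[:,0]/-p[:,2], c['cy']-c['fy']*p[:,1]/-p[:,2]]
tp=lambda a:(np.array(a,float)+.5)/3.8-.5+[230,140]
sp=lambda a:(np.array(a,float)+.5)/3.4-.5+[190,120]
def tri(a,b):
    f=lambda P:np.r_[(proj(T,P)-a).ravel(),(proj(S,P)-b).ravel()]
    o=least_squares(f,[.7,0,.05]); return o.x, np.abs(o.fun).max()
E
cat > m1.py <<'E'
from loc import *
ft=tp([[46,238],[191,247],[337,257],[484,265],[631,272]]); fs=sp([[188,512],[296,408],[390,316],[473,232],[551,153]])
pt=tp([[43,90],[649,124]]); ps=sp([[70,385],[459,49]])
for a,b in list(zip(ft,fs))+list(zip(pt,ps)): print('tri',*[np.round(x,4) for x in tri(a,b)])
M=np.array([[0,y,.042] for y in (.2,.1,0,-.1,-.2)]+[[.092,.2,.096],[.092,-.2,.096]])
def W(q,M=M):
    c,s=np.cos(q[2]),np.sin(q[2]); return M@np.array([[c,-s,0],[s,c,0],[0,0,1]]).T+[q[0],q[1],q[3]]
f=lambda q:np.r_[(proj(T,W(q))-np.r_[ft,pt]).ravel(),(proj(S,W(q))-np.r_[fs,ps]).ravel()]
o=least_squares(f,[.7,0,0,0]); print('rack',o.x,np.degrees(o.x[2]));print(o.fun.reshape(-1,2).round(1).tolist())
q=o.x
def rk(P):
    c,s=np.cos(q[2]),np.sin(q[2]); d=P-np.array([q[0],q[1],0]);return np.array([c*d[0]+s*d[1],-s*d[0]+c*d[1],d[2]])
for n,a,b in [('tin',(335,407),(511,388)),('jar',(264,190),(299,298)),('bottle',(573,204),(480,115)),('blue',(667,438),(693,202)),('tab',(104,66),(114,281))]:
    P,e=tri(tp(a),sp(b)); print(n,P.round(4),round(e,2),'rack',rk(P).round(4))
E
python3 m1.py
```

```text
tri [0.5911 0.1772 0.035 ] 0.4953
tri [0.5836 0.0778 0.038 ] 0.8332
tri [ 0.5775 -0.021   0.038 ] 0.6123
tri [ 0.5732 -0.1205  0.037 ] 0.3055
tri [ 0.5678 -0.22    0.04  ] 0.4172
tri [0.6806 0.1733 0.0938] 0.2304
tri [ 0.658  -0.2254  0.0943] 0.4726
rack [ 0.57841139 -0.02142782 -0.05559411 -0.00398807] -3.1853079371401978
[[-0.3, 0.9], [0.2, 0.7], [0.5, 0.3], [0.5, 0.4], [0.5, 0.7], [0.3, 0.1], [0.3, 0.2], [-0.4, -0.1], [-1.1, -0.1], [-0.8, -0.4], [-0.0, -0.5], [-0.1, 0.3], [-0.3, 0.2], [-0.7, 0.2]]
tin [ 0.4766 -0.0194  0.0354] 0.36 rack [-0.1018 -0.0036  0.0354]
jar [0.6163 0.0277 0.0787] 0.43 rack [0.0351 0.0512 0.0787]
bottle [ 0.6049 -0.1741  0.0948] 0.22 rack [ 0.0349 -0.1509  0.0948]
blue [ 0.4564 -0.2419  0.0352] 0.22 rack [-0.1095 -0.2269  0.0352]
tab [0.6803 0.1255 0.148 ] 1.24 rack [0.0935 0.1524 0.148 ]
```

```bash
cat > go.py <<'E'
from h import *
q=[0.5784,-0.0214,-0.0556]
c_,s_=np.cos(q[2]),np.sin(q[2])
def w(x,y,z): return np.array([q[0]+c_*x-s_*y,q[1]+s_*x+c_*y,z])
def rk(P):
    d=np.asarray(P)-[q[0],q[1],0]; return np.array([c_*d[0]+s_*d[1],-s_*d[0]+c_*d[1],d[2]])
def plan(*pts):
    s=status.read_state(); R=s['orientation']
    print('t',s['t'],'rack',rk(s['tcp_pos']).round(4),'F',s['contact_force'].round(2),'open',round(s['opening'],4))
    a=np.arctan2(R[1,0],R[0,0])
    print('turn to toolx=-rack y: %.3f'%(-(((q[2]-np.pi/2-a)+np.pi/2)%np.pi-np.pi/2)))
    for p in pts: print(p,'shift cm',(R.T@(w(*p)-s['tcp_pos'])*100).round(2))
E
python3 - <<'E'
from go import *
from loc import *
for n,a,b in [('towel top',(605,220),(458,28)),('books',(547,130),(362,38)),('small green',(490,216),(398,123))]:
    print(n,tri(np.array(a,float),np.array(b,float)))
plan((.092,.186,.20),(.092,.186,.125),(.092,-.05,.125))
E
```

```text
towel top (array([ 0.51349735, -0.63387197,  0.25381536]), np.float64(2.8520785878195056))
books (array([ 0.7452963 , -0.55865186,  0.17906631]), np.float64(1.4860049444223478))
small green (array([ 0.55960152, -0.47314592,  0.01112843]), np.float64(0.5273414314153797))
t 0.15 rack [-0.3631 -0.5969  0.2383] F [-0.52  0.98  0.79] open 0.0853
turn to toolx=-rack y: 0.352
(0.092, 0.186, 0.2) shift cm [-57.77 -69.74   3.94]
(0.092, 0.186, 0.125) shift cm [-57.76 -69.74  11.44]
(0.092, -0.05, 0.125) shift cm [-35.61 -61.59  11.4 ]
```

View pics/wrist0.png

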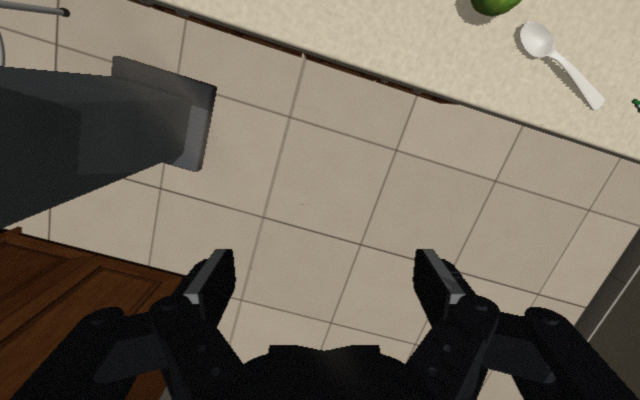

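Request:
step_arm:
  rows:
    - [[-1,-1.2,0],0.02]
    - [[-3,-3.6,0],0.06]
    - [[-6,-7.2,0],0.12]
    - [[-9,-10.8,0],0.2]
    - [[-12,-14.4,0],0.27]
    - [[-15,-18,0],0.35]
    - [[-18,-21.6,0],0.352]
    - [[-21,-25.2,0],0.352]
    - [[-24,-28.8,0],0.352]
    - [[-27,-32.4,0],0.352]
    - [[-29,-34.8,0],0.352]
    - [[-30,-36,0],0.352]
  grip: 0

```text
t: 1.35
tcp_pos: [0.4402, -0.203, 0.239]
orientation: [[-0.052, -0.999, -0.0], [-0.999, 0.052, 0.001], [-0.001, 0.0, -1.0]]
contact_force: [-0.6, -0.7, -0.6]
opening: -0.0001
```

Run:
```python
from go import *
cap('wrist','w1')
plan((.092,.188,.20),(.092,.188,.125),(.092,-.05,.125))
print(status.read_state()['joint_positions'].round(1))
```

```text
t 1.4 rack [-0.1274 -0.1882  0.239 ] F [0.77 0.51 0.21] open -0.0001
turn to toolx=-rack y: 0.004
(0.092, 0.188, 0.2) shift cm [-37.52 -22.1    3.98]
(0.092, 0.188, 0.125) shift cm [-37.51 -22.1   11.48]
(0.092, -0.05, 0.125) shift cm [-13.71 -22.    11.44]
[-3.350e+01 -1.680e+01  1.105e+02  1.000e-01  8.620e+01  5.940e+01]
```

View pics/w1.png

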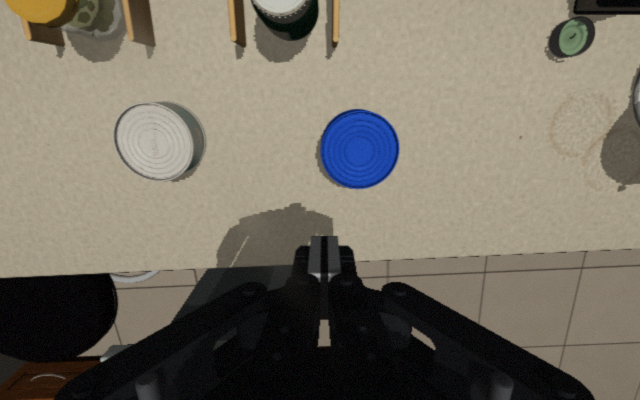

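The wrist view shows the pale tin at (155,140), the blue one at (360,148), the bottle in gap 4 at (283,5) and the jar at (40,5). Next I move above the left side of the marker.

Request:
step_arm:
  rows:
    - [[-1.5,-0.9,0],0]
    - [[-5,-3,0],0]
    - [[-9,-5.3,0],0]
    - [[-13,-7.7,0],0]
    - [[-17,-10,0],0.004]
    - [[-21,-12.4,0],0.004]
    - [[-25,-14.7,0.5],0.004]
    - [[-29,-17.1,1],0.004]
    - [[-33,-19.5,1.5],0.004]
    - [[-36,-21.3,2],0.004]
    - [[-37.5,-22.1,2],0.004]
    - [[-37.5,-22.1,2],0.004]

```text
t: 2.6
tcp_pos: [0.681, 0.158, 0.218]
orientation: [[-0.057, -0.998, -0.002], [-0.998, 0.057, -0.0], [0.0, 0.002, -1.0]]
contact_force: [0.1, 0.1, 0.2]
opening: 0.0005
```

Run:
```python
from go import *
cap('wrist','w2');cap('top','top2');cap('scene','scene2')
plan((.092,.188,.125),(.092,-.05,.125))
a=cv2.imread('pics/top2.png')[100:280,200:440]; b=cv2.imread('pics/scene2.png')[90:290,150:420]
cv2.imwrite('pics/c2.png',np.vstack([cv2.resize(a,(400,300)),cv2.resize(b,(400,296))]))
```

```text
t 2.75 rack [0.092  0.1824 0.2191] F [-0.35  0.03 -0.01] open 0.0001
turn to toolx=-rack y: -0.004
(0.092, 0.188, 0.125) shift cm [-0.56 -0.01  9.41]
(0.092, -0.05, 0.125) shift cm [23.24 -0.11  9.42]
```

View pics/w2.png

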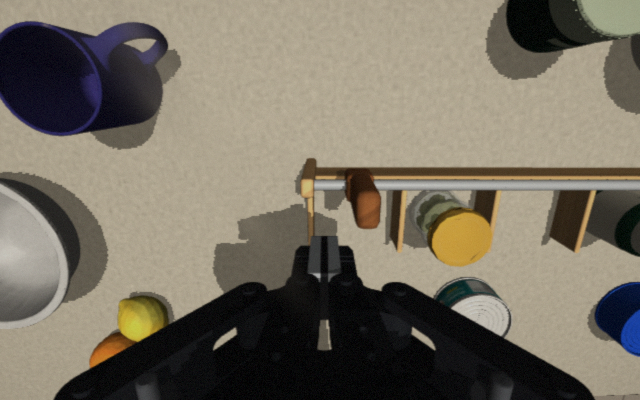

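View pics/c2.png

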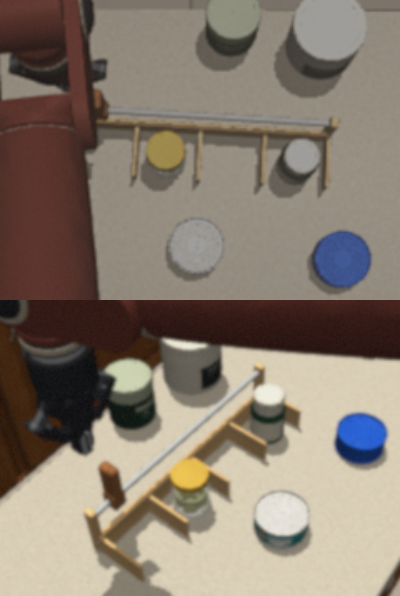

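```bash
cat >> go.py <<'E'
def wproj(fn,P):
    d=np.load(f'pics/{fn}.npy',allow_pickle=True).item(); c,s=d['c'],d['s']
    t=s['orientation'].T@(np.asarray(P)-s['tcp_pos']); T=np.linalg.inv(c['T_tool_cam']); p=T[:3,:3]@t+T[:3,3]
    return np.array([c['cx']-c['fx']*p[0]/p[2], c['cy']+c['fy']*p[1]/p[2]]).round(1)
E
python3 - <<'E'
from go import *
for n,p in dict(tabtop=(.092,.15,.152),tabbot=(.092,.15,.102),postL=(.092,.2,.096),rail0=(.092,0,.087),div2front=(0,.1,.042),div1f=(0,.2,.042),div3f=(0,0,.042),tin=(-.102,-.004,.04),jar=(.035,.051,.082)).items(): print(n,wproj('w2',w(*p)))
E
```

```text
tabtop [374.2 212.3]
tabbot [365.  190.7]
postL [306.5 188.8]
rail0 [530.2 185.3]
div2front [399.4 252.6]
div1f [310.7 252.8]
div3f [488.2 252.3]
tin [477.4 325.4]
jar [462.4 240.4]
```

Run:
```python
import cv2
a=cv2.imread('pics/w2.png')[140:350,280:540]
cv2.imwrite('pics/w2c.png',cv2.resize(a,None,fx=2.8,fy=2.8,interpolation=cv2.INTER_CUBIC))
```

```text
(no output)
```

View pics/w2c.png

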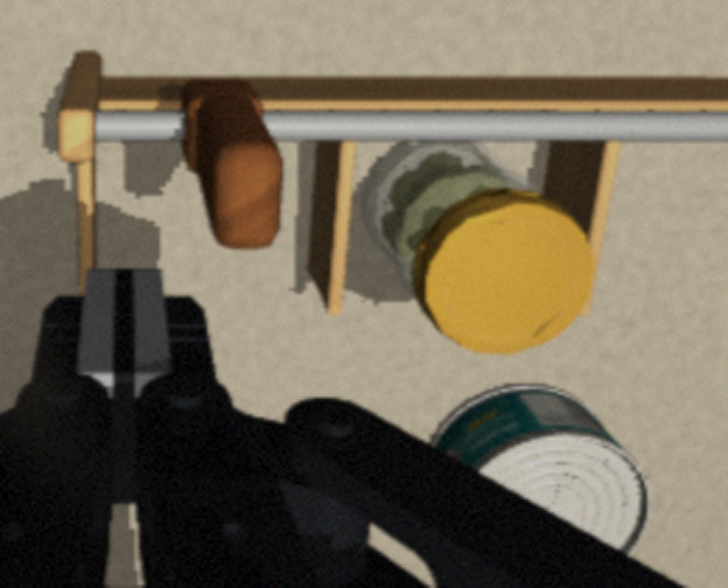

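Request:
step_arm:
  rows:
    - [[-0.6,0,1],0]
    - [[-1.2,0,3],0]
    - [[-1.2,0,5],0]
    - [[-1.2,0,6.5],0]
    - [[-1.2,0,7.6],0]
    - [[-1.2,0,8.1],0]
    - [[-1.2,0,8.1],0]

```text
t: 3.45
tcp_pos: [0.681, 0.1684, 0.1376]
orientation: [[-0.06, -0.998, -0.001], [-0.998, 0.06, -0.0], [0.0, 0.001, -1.0]]
contact_force: [-0.1, -0.5, 0.4]
opening: -0.0001
```

Run:
```python
from go import *
cap('wrist','w3');cap('scene','scene3')
plan((.092,-.05+.0235,.138))
b=cv2.imread('pics/scene3.png')[130:290,150:350]
cv2.imwrite('pics/c3.png',np.vstack([cv2.resize(cv2.imread('pics/w3.png')[140:350,280:540],(372,300)),cv2.resize(b,(372,297))]))
```

```text
t 3.55 rack [0.0928 0.1956 0.1393] F [ 0.91 -1.16 -0.24] open -0.0001
turn to toolx=-rack y: -0.004
(0.092, -0.026500000000000003, 0.138) shift cm [22.21 -0.    0.12]
```

View pics/c3.png

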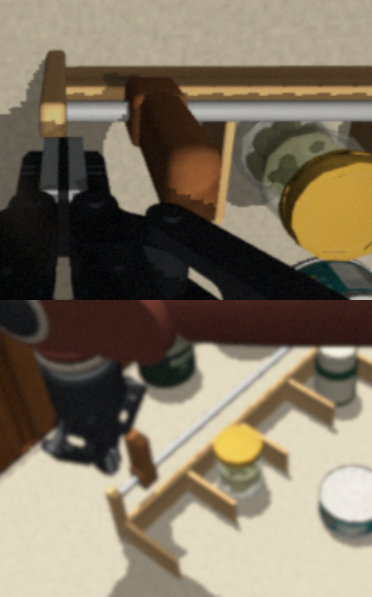

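Request:
step_arm:
  rows:
    - [[1,0,0.1],0]
    - [[2,0,0.1],0]
    - [[3,0,0.1],0]
    - [[4,0,0.1],0]
    - [[5.2,0,0.1],0]
    - [[6.4,0,0.1],0]
    - [[7.6,0,0.1],0]
    - [[8.8,0,0.1],0]
    - [[10,0,0.1],0]
    - [[11,0,0.1],0]
    - [[12,0,0.1],0]
    - [[12.5,0,0.1],0]

```text
t: 4.75
tcp_pos: [0.6739, 0.0428, 0.1372]
orientation: [[-0.06, -0.998, -0.0], [-0.998, 0.06, -0.0], [0.0, 0.0, -1.0]]
contact_force: [0.9, 1.4, 0.6]
opening: -0.0001
```

Run:
```python
from go import *
cap('wrist','w4');cap('scene','scene4')
plan((.092,-.05+.0235,.138))
b=cv2.imread('pics/scene4.png')[130:290,150:350]
cv2.imwrite('pics/c4.png',np.vstack([cv2.resize(cv2.imread('pics/w4.png')[140:350,280:540],(372,300)),cv2.resize(b,(372,297))]))
```

```text
t 4.85 rack [0.0916 0.0696 0.137 ] F [-0.19  1.08  0.38] open 0.0001
turn to toolx=-rack y: -0.004
(0.092, -0.026500000000000003, 0.138) shift cm [ 9.6  -0.09 -0.09]
```

View pics/c4.png

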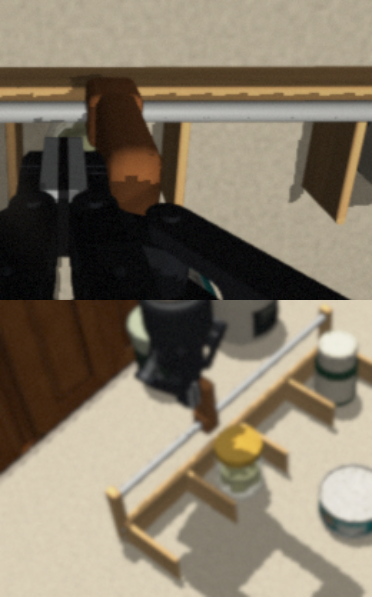

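Run:
```python
from go import *
for off in (.02,.025,.03,.035): print(off,wproj('w4',w(.092,.0696-off,.152)),[wproj('w4',w(.077,.0696-off+d,.097))for d in (.012,-.012)],[wproj('w4',w(.107,.0696-off+d,.097))for d in (.012,-.012)])
a=cv2.imread('pics/w4.png')[170:310,310:430]
cv2.imwrite('pics/w4c.png',cv2.resize(a,None,fx=4,fy=4,interpolation=cv2.INTER_CUBIC))
```

```text
0.02 [368.9 277.3] [array([336.6, 248.6]), array([374.8, 248.4])] [array([337. , 203.7]), array([377. , 203.5])]
0.025 [380.2 277.2] [array([344.6, 248.6]), array([382.7, 248.4])] [array([345.3, 203.7]), array([385.4, 203.5])]
0.03 [391.4 277.2] [array([352.5, 248.5]), array([390.7, 248.3])] [array([353.7, 203.6]), array([393.7, 203.4])]
0.035 [402.7 277.1] [array([360.5, 248.5]), array([398.6, 248.3])] [array([362. , 203.6]), array([402. , 203.4])]
```

View pics/w4c.png

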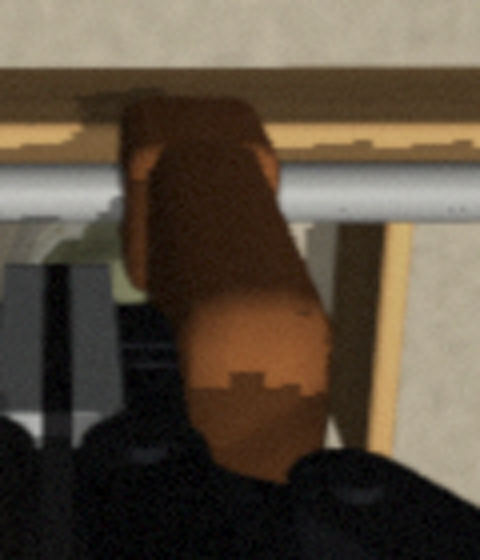

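The contact offset comes out at about 23 mm, as assumed, so the remaining push is 9.6 cm.

Request:
step_arm:
  rows:
    - [[0.8,-0.05,0],0]
    - [[1.8,-0.05,0],0]
    - [[2.8,-0.05,0],0]
    - [[3.8,-0.05,0],0]
    - [[4.8,-0.05,0],0]
    - [[5.8,-0.05,0],0]
    - [[6.8,-0.05,0],0]
    - [[7.8,-0.05,0],0]
    - [[8.6,-0.05,0],0]
    - [[9.2,-0.05,0],0]
    - [[9.6,-0.05,0],0]
    - [[9.6,-0.05,0],0]

```text
t: 6.05
tcp_pos: [0.669, -0.0527, 0.1376]
orientation: [[-0.06, -0.998, 0.001], [-0.998, 0.06, -0.001], [0.001, -0.001, -1.0]]
contact_force: [-0.4, -1.1, -0.4]
opening: -0.0002
```

Request:
step_arm:
  rows:
    - [[-1,0,0],0]
    - [[-3,0,0],0]
    - [[-3,0,-2],0]
    - [[-3,0,-5],0]
    - [[-3,0,-7],0]
    - [[-3,0,-8],0]

```text
t: 6.65
tcp_pos: [0.6718, -0.0202, 0.2205]
orientation: [[-0.057, -0.998, 0.004], [-0.998, 0.057, -0.0], [0.0, -0.004, -1.0]]
contact_force: [0.5, 0.2, 0.3]
opening: -0.0003
```

Run:
```python
from go import *
cap('wrist','w5');cap('scene','scene5')
plan((-.102,.065,.21),(-.102,.065,.02),(-.102,-.01,.02))
for y in (-.04,-.05,-.06): print(y,wproj('w5',w(.092,y,.152)),wproj('w5',w(.092,y,.097)))
b=cv2.imread('pics/scene5.png')[90:290,180:420]
cv2.imwrite('pics/c5.png',cv2.resize(b,None,fx=3,fy=3,interpolation=cv2.INTER_CUBIC))
```

```text
t 6.75 rack [0.093  0.0058 0.2195] F [ 0.45  1.15 -0.58] open 0.0002
turn to toolx=-rack y: -0.002
(-0.102, 0.065, 0.21) shift cm [-5.87 19.52  0.88]
(-0.102, 0.065, 0.02) shift cm [-5.88 19.59 19.88]
(-0.102, -0.01, 0.02) shift cm [ 1.62 19.57 19.88]
-0.04 [390.  212.4] [377.  189.7]
-0.05 [404.2 212.3] [388.5 189.6]
-0.06 [418.4 212.3] [399.9 189.6]
```

View pics/c5.png

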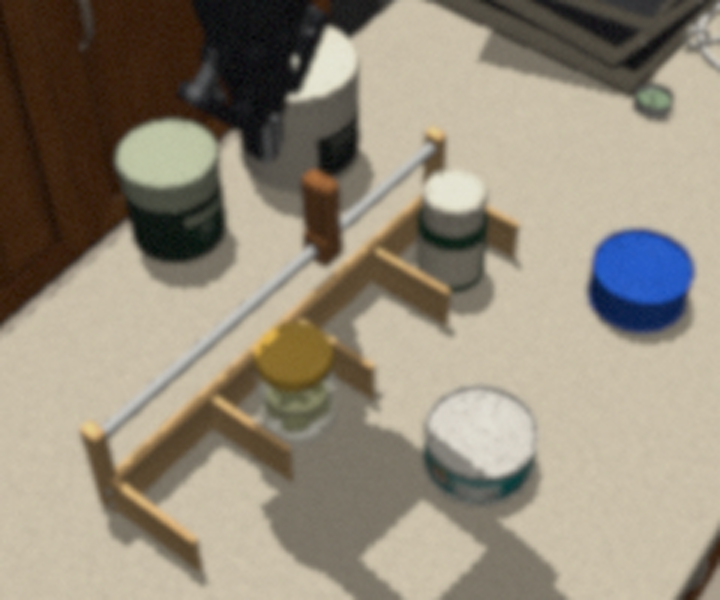

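View pics/w5.png

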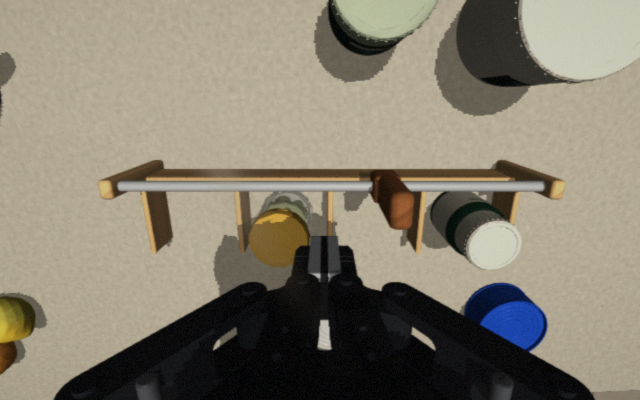

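The marker tab's top is at (401,210), so the marker stands at rack y of about -48 mm and is in place. Now I go to the left side of the tin.

Request:
step_arm:
  rows:
    - [[-0.5,1,0],-0.14]
    - [[-1.5,3,0],-0.28]
    - [[-2.5,6,0],-0.42]
    - [[-3.5,9,0],-0.56]
    - [[-4.5,12,0],-0.7]
    - [[-5.9,15,0],-0.84]
    - [[-6.2,17,0],-0.98]
    - [[-6.5,18.5,0],-1.12]
    - [[-6.5,19.5,0],-1.26]
    - [[-6.5,19.5,0],-1.4]
    - [[-6.5,19.5,0],-1.53]
    - [[-6.5,19.5,0],-1.57]
  grip: 4

```text
t: 7.95
tcp_pos: [0.4787, 0.0549, 0.2154]
orientation: [[0.998, -0.056, -0.003], [-0.056, -0.998, 0.0], [-0.003, -0.0, -1.0]]
contact_force: [0.2, -1.5, -0.5]
opening: 0.0403
```

Request:
step_arm:
  rows:
    - [[0,0,2],0]
    - [[0,0,5],0]
    - [[0,0,9],0]
    - [[0,0,12],0]
    - [[0,0,14],0]
    - [[0,0,14],0]

```text
t: 8.55
tcp_pos: [0.4755, 0.055, 0.0721]
orientation: [[0.998, -0.06, -0.01], [-0.06, -0.998, 0.0], [-0.01, 0.0, -1.0]]
contact_force: [-0.2, 0.6, -0.1]
opening: 0.0399
```

Run:
```python
from go import *
cap('wrist','w6');cap('scene','scene6')
plan((-.102,.069,.02),(-.102,0.0,.02))
b=cv2.imread('pics/scene6.png')[90:290,180:420]
cv2.imwrite('pics/c6.png',cv2.resize(b,None,fx=3,fy=3,interpolation=cv2.INTER_CUBIC))
```

```text
t 8.65 rack [-0.1035  0.0705  0.0765] F [0.38 0.1  0.64] open 0.0403
turn to toolx=-rack y: 1.567
(-0.102, 0.069, 0.02) shift cm [0.16 0.15 5.65]
(-0.102, 0.0, 0.02) shift cm [0.19 7.05 5.65]
```

View pics/c6.png

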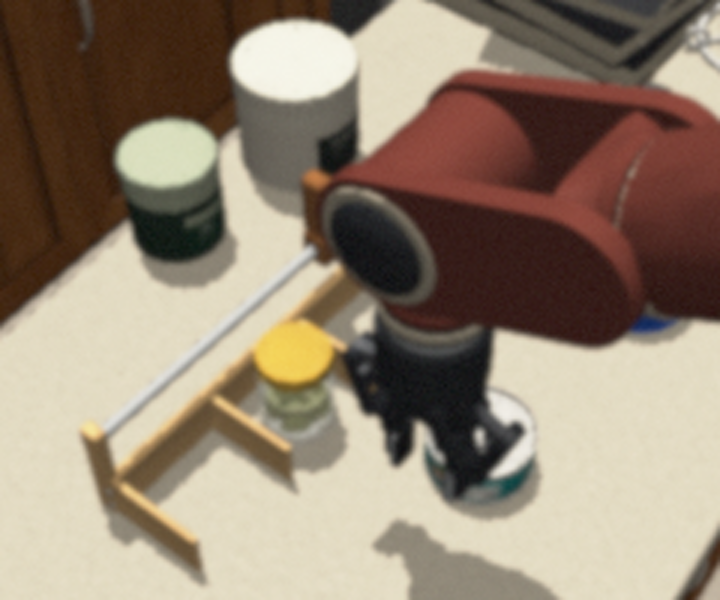

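View pics/w6.png

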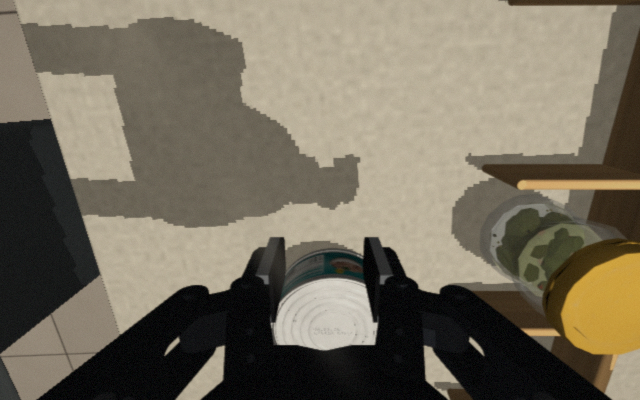

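Request:
step_arm:
  rows:
    - [[0,0,1.5],0]
    - [[0,0,3],0]
    - [[0,0,4.5],0]
    - [[0,0,5.4],0]
    - [[0,0,5.6],0]
    - [[0,0,5.6],0]

```text
t: 9.25
tcp_pos: [0.4803, 0.0545, 0.022]
orientation: [[0.998, -0.06, 0.001], [-0.06, -0.998, -0.0], [0.001, -0.0, -1.0]]
contact_force: [-0.1, -0.4, 0.6]
opening: 0.0399
```

Run:
```python
from go import *
cap('wrist','w7');cap('scene','scene7')
plan((-.102,0.0,.02))
b=cv2.imread('pics/scene7.png')[190:290,250:390]
cv2.imwrite('pics/c7.png',np.vstack([cv2.resize(b,None,fx=3,fy=3,interpolation=cv2.INTER_CUBIC),cv2.resize(cv2.imread('pics/w7.png'),(420,262))]))
```

```text
t 9.35 rack [-0.1018  0.0703  0.0224] F [ 1.14 -0.04 -0.52] open 0.0401
turn to toolx=-rack y: 1.566
(-0.102, 0.0, 0.02) shift cm [0.01 7.03 0.24]
```

View pics/c7.png

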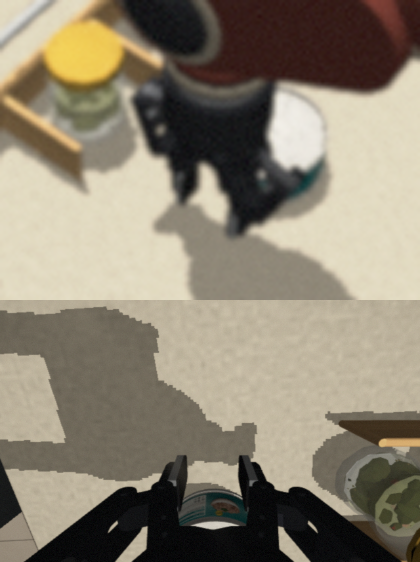

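Request:
step_arm:
  rows:
    - [[0,0.5,0.4],0]
    - [[0,1,0.7],0]
    - [[0,1.6,0.7],0]
    - [[0,2.2,0.7],0]
    - [[0,2.8,0.7],0]
    - [[0,3.5,0.7],0]
    - [[0,4.2,0.7],0]
    - [[0,4.9,0.7],0]
    - [[0,5.6,0.7],0]
    - [[0,6.3,0.7],0]
    - [[0,6.8,0.7],0]
    - [[0,7.1,0.7],0]

```text
t: 10.55
tcp_pos: [0.4755, -0.0169, 0.0143]
orientation: [[0.998, -0.06, -0.0], [-0.06, -0.998, 0.0], [-0.0, -0.0, -1.0]]
contact_force: [-0.1, 0.9, -0.5]
opening: 0.0401
```

Request:
step_arm:
  rows:
    - [[0,-0.5,0],0]
    - [[0,-2,0],0]
    - [[0,-4,-1],0]
    - [[0,-4,-4],0]
    - [[0,-4,-8],0]
    - [[0,-4,-10],0]

```text
t: 11.15
tcp_pos: [0.4796, 0.0239, 0.1178]
orientation: [[0.998, -0.059, 0.005], [-0.059, -0.998, -0.001], [0.005, 0.001, -1.0]]
contact_force: [0.6, -0.5, 0.7]
opening: 0.0402
```

Run:
```python
from go import *
from loc import proj
cap('wrist','w8');s,S=cap('scene','scene8');s,T=cap('top','top8')
plan()
for y in (-.04,-.05,-.06): print(y,'top',proj(T,w(-.102,y,.036)).round(1),'wrist',wproj('w8',w(-.102,y,.04)))
cv2.imwrite('pics/c8.png',cv2.resize(cv2.imread('pics/top8.png')[140:290,220:440],None,fx=3.5,fy=3.5,interpolation=cv2.INTER_CUBIC))
```

```text
t 11.3 rack [-0.1016  0.0395  0.1161] F [-0.5  -0.14  0.15] open 0.0402
turn to toolx=-rack y: 1.567
-0.04 top [[332.2 248. ]] wrist [322.6 298.3]
-0.05 top [[336.1 248.2]] wrist [322.7 308.7]
-0.06 top [[340.  248.4]] wrist [322.7 318.8]
```

View pics/c8.png

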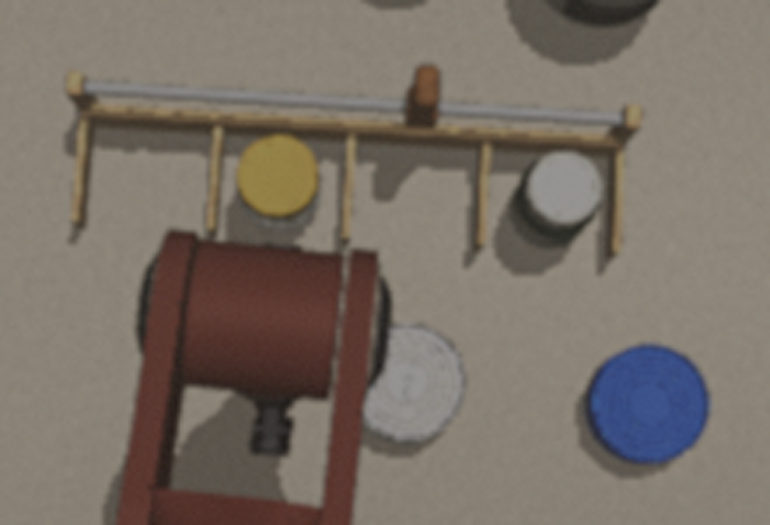

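View pics/w8.png

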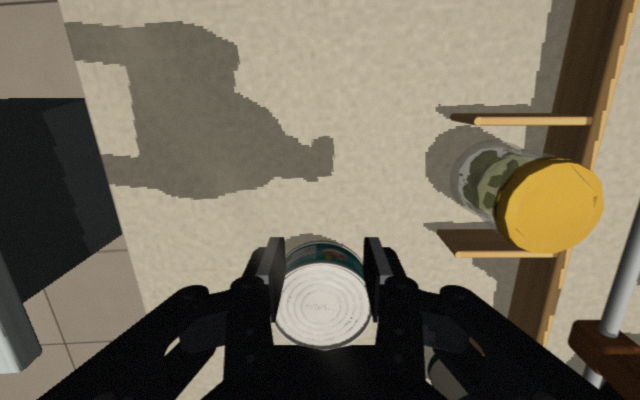

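The tin is now at rack (-104, -48) mm. I go behind it with the jaws across.

Request:
step_arm:
  rows:
    - [[-1,1,0],0.13]
    - [[-2,2,0],0.27]
    - [[-3,3,0],0.4]
    - [[-4,4,0],0.54]
    - [[-5,5,0],0.68]
    - [[-6,6,0],0.82]
    - [[-7,7,0],0.96]
    - [[-7.4,8,0],1.1]
    - [[-7.4,8.8,0],1.24]
    - [[-7.4,8.9,0],1.38]
    - [[-7.4,8.9,0],1.52]
    - [[-7.4,8.9,0],1.567]

```text
t: 12.5
tcp_pos: [0.3974, -0.0605, 0.1121]
orientation: [[-0.06, -0.998, -0.004], [-0.998, 0.06, 0.001], [-0.001, 0.004, -1.0]]
contact_force: [0.2, -0.4, -0.8]
opening: 0.0402
```

Request:
step_arm:
  rows:
    - [[0,0,0.5],0]
    - [[0,0,2],0]
    - [[0,0,4],0]
    - [[0,0,5],0]
    - [[0,0,5],0]

```text
t: 13.0
tcp_pos: [0.3966, -0.0601, 0.0615]
orientation: [[-0.055, -0.998, -0.005], [-0.998, 0.055, 0.002], [-0.002, 0.006, -1.0]]
contact_force: [-0.2, 0.4, 1.1]
opening: 0.0399
```

Run:
```python
from go import *
cap('wrist','w9')
plan((-.175,-.049,.015))
for y in (-.04,-.05,-.06): print(y,'wrist',wproj('w9',w(-.104,y,.04)))
```

```text
t 13.05 rack [-0.1783 -0.0491  0.0629] F [0.7  0.02 0.43] open 0.0401
turn to toolx=-rack y: 0.000
(-0.175, -0.049, 0.015) shift cm [-0.   -0.35  4.79]
-0.04 wrist [306.   99.3]
-0.05 wrist [326.7  99.3]
-0.06 wrist [347.5  99.3]
```

View pics/w9.png

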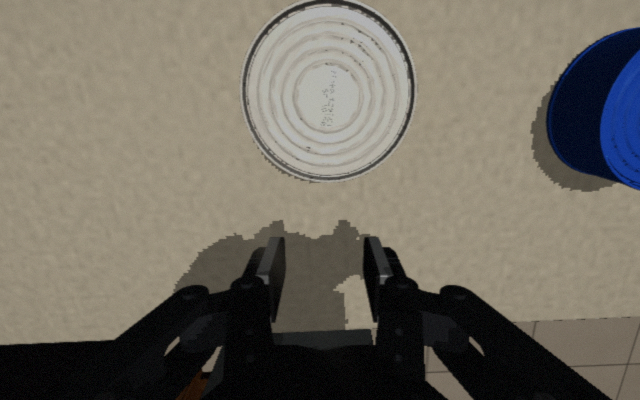

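Request:
step_arm:
  rows:
    - [[0,0,1],0]
    - [[0,0,3],0]
    - [[0,0,4.4],0]
    - [[0,0,4.8],0]
    - [[0,0,4.8],0]

```text
t: 13.55
tcp_pos: [0.3985, -0.0608, 0.016]
orientation: [[-0.056, -0.998, -0.001], [-0.998, 0.056, 0.0], [-0.0, 0.001, -1.0]]
contact_force: [-0.2, -0.1, -0.9]
opening: 0.0399
```

Request:
step_arm:
  rows:
    - [[0,-0.7,0],0]
    - [[0,-1.4,0],0]
    - [[0,-2.1,0],0]
    - [[0,-2.8,0],0]
    - [[0,-3.5,0],0]
    - [[0,-4.2,0],0]
    - [[0,-4.9,0],0]
    - [[0,-5.6,0],0]
    - [[0,-6.3,0],0]
    - [[0,-7,0],0]
    - [[0,-7.4,0],0]
    - [[0,-7.4,0],0]

```text
t: 14.75
tcp_pos: [0.4735, -0.0652, 0.0164]
orientation: [[-0.056, -0.998, 0.001], [-0.998, 0.056, -0.0], [0.0, -0.001, -1.0]]
contact_force: [0.5, 0.0, -0.7]
opening: 0.0403
```

Run:
```python
from go import *
cap('wrist','w10');cap('top','top10')
plan((-.012,-.05,.015))
x=rk(status.read_state()['tcp_pos'])[0]
for y in (-.04,-.05,-.06): print(y,'wrist',wproj('w10',w(x+.049,y,.04)))
cv2.imwrite('pics/c10.png',cv2.resize(cv2.imread('pics/top10.png')[140:290,220:440],None,fx=3.5,fy=3.5,interpolation=cv2.INTER_CUBIC))
```

```text
t 14.85 rack [-0.1029 -0.0495  0.0163] F [-0.28 -0.09  0.16] open 0.0401
turn to toolx=-rack y: -0.001
(-0.012, -0.05, 0.015) shift cm [ 0.05 -9.09  0.14]
-0.04 wrist [298.5 177.7]
-0.05 wrist [325.5 177.7]
-0.06 wrist [352.6 177.6]
```

View pics/w10.png

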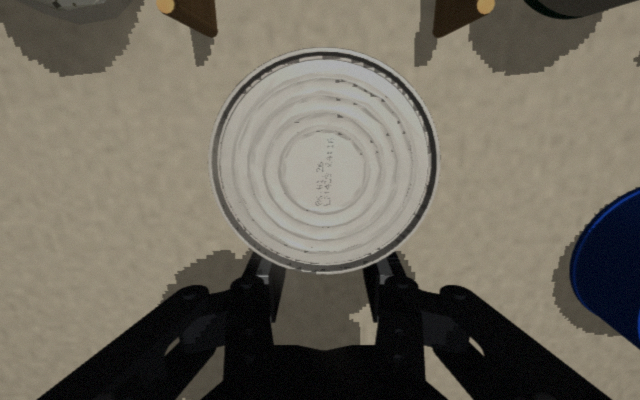

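View pics/c10.png

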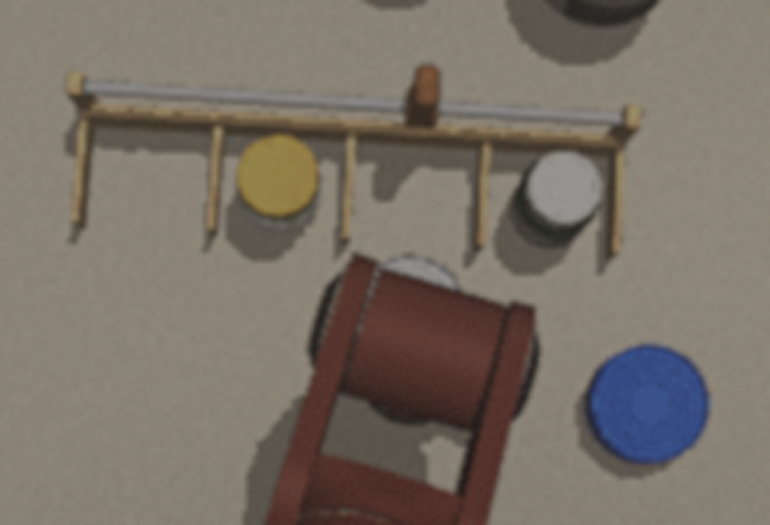

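The tin at (325,160) is centred between the divider tips at (216,35) and (434,35), so I keep pushing.

Request:
step_arm:
  rows:
    - [[0.05,-0.7,0.1],0]
    - [[0.05,-1.4,0.1],0]
    - [[0.05,-2.1,0.1],0]
    - [[0.05,-2.8,0.1],0]
    - [[0.05,-3.5,0.1],0]
    - [[0.05,-4.2,0.1],0]
    - [[0.05,-4.9,0.1],0]
    - [[0.05,-5.6,0.1],0]
    - [[0.05,-6.3,0.1],0]
    - [[0.05,-7,0.1],0]
    - [[0.05,-7.4,0.1],0]
    - [[0.05,-7.4,0.1],0]

```text
t: 16.05
tcp_pos: [0.5474, -0.0699, 0.0156]
orientation: [[-0.056, -0.998, 0.001], [-0.998, 0.056, -0.0], [0.0, -0.001, -1.0]]
contact_force: [-0.0, -0.6, 0.1]
opening: 0.0401
```

Run:
```python
from go import *
cap('wrist','w11')
plan((-.012,-.05,.015))
for x in (.02,.03,.037): print(x,'wrist',wproj('w11',w(x,-.05,.04)),wproj('w11',w(x+.043,-.05,.04)))
```

```text
t 16.1 rack [-0.0286 -0.0501  0.0156] F [-0.1  -0.53 -0.56] open 0.0403
turn to toolx=-rack y: -0.001
(-0.012, -0.05, 0.015) shift cm [-0.01 -1.65  0.07]
0.02 wrist [324.  178.6] [323.8  50.8]
0.03 wrist [323.9 151.6] [323.7  16.2]
0.037 wrist [323.9 131.8] [323.7  -9.3]
```

View pics/w11.png

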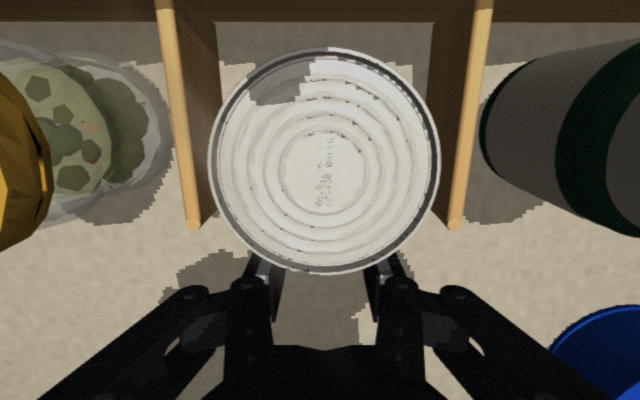

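The tin is inside gap 3, with about 10 mm left to the board. I push slowly and watch the force.

Request:
step_arm:
  rows:
    - [[0,-0.2,0],0]
    - [[0,-0.4,0],0]
    - [[0,-0.6,0],0]
    - [[0,-0.8,0],0]
    - [[0,-0.9,0],0]
    - [[0,-0.9,0],0]

```text
t: 16.7
tcp_pos: [0.5557, -0.0702, 0.0154]
orientation: [[-0.056, -0.998, 0.0], [-0.998, 0.056, -0.0], [0.0, -0.0, -1.0]]
contact_force: [-1.5, 0.2, 1.0]
opening: 0.04
```

Request:
step_arm:
  rows:
    - [[0,-0.1,0],0]
    - [[0,-0.2,0],0]
    - [[0,-0.2,0],0]

```text
t: 17.0
tcp_pos: [0.5576, -0.0703, 0.0153]
orientation: [[-0.056, -0.998, 0.0], [-0.998, 0.056, -0.0], [0.0, -0.0, -1.0]]
contact_force: [-0.6, 0.5, 2.3]
opening: 0.0401
```

Run:
```python
from go import *
cap('wrist','w12')
plan()
for x in (.027,.032,.037): print(x,'wrist',wproj('w12',w(x,-.05,.04)),wproj('w12',w(x+.043,-.05,.04)))
```

```text
t 17.05 rack [-0.0181 -0.05    0.0153] F [-1.04  0.88  1.02] open 0.04
turn to toolx=-rack y: -0.001
0.027 wrist [324.2 187.3] [324.   61.4]
0.032 wrist [324.2 174.2] [324.   44.7]
0.037 wrist [324.1 160.7] [324.   27.4]
```

View pics/w12.png

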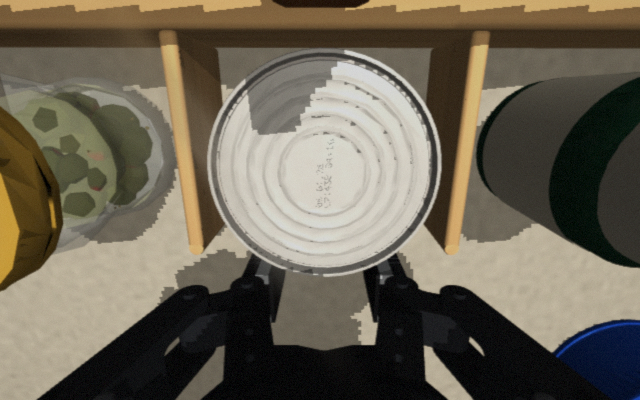

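Request:
step_arm:
  rows:
    - [[0,-0.1,0],0]
    - [[0,-0.2,0],0]
    - [[0,-0.3,0],0]
    - [[0,-0.3,0],0]

```text
t: 17.45
tcp_pos: [0.5607, -0.0705, 0.0153]
orientation: [[-0.056, -0.998, 0.0], [-0.998, 0.056, -0.0], [0.0, -0.0, -1.0]]
contact_force: [-2.0, 0.1, 1.5]
opening: 0.0401
```

Request:
step_arm:
  rows:
    - [[0,-0.1,0],0]
    - [[0,-0.2,0],0]
    - [[0,-0.2,0],0]

```text
t: 17.75
tcp_pos: [0.5625, -0.0706, 0.0153]
orientation: [[-0.056, -0.998, 0.0], [-0.998, 0.056, 0.0], [-0.0, -0.0, -1.0]]
contact_force: [-2.1, 0.1, 1.4]
opening: 0.0399
```

Request:
step_arm:
  rows:
    - [[0,-0.1,0],0]
    - [[0,-0.2,0],0]
    - [[0,-0.2,0],0]

```text
t: 18.05
tcp_pos: [0.5627, -0.0706, 0.0151]
orientation: [[-0.056, -0.998, -0.005], [-0.998, 0.056, 0.0], [-0.0, 0.005, -1.0]]
contact_force: [-9.2, 0.8, 7.6]
opening: 0.0397
```

Request:
step_arm:
  rows:
    - [[0,-0.1,0],0]
    - [[0,-0.2,0],0]
    - [[0,-0.2,0],0]

```text
t: 18.35
tcp_pos: [0.5628, -0.0706, 0.0149]
orientation: [[-0.056, -0.998, -0.01], [-0.998, 0.056, 0.001], [-0.0, 0.01, -1.0]]
contact_force: [-16.5, -0.2, 12.5]
opening: 0.0396
```

Run:
```python
from go import *
cap('wrist','w13')
plan()
```

```text
t 18.4 rack [-0.0128 -0.05    0.0149] F [-15.27   0.15  12.74] open 0.0396
turn to toolx=-rack y: -0.000
```

View pics/w13.png

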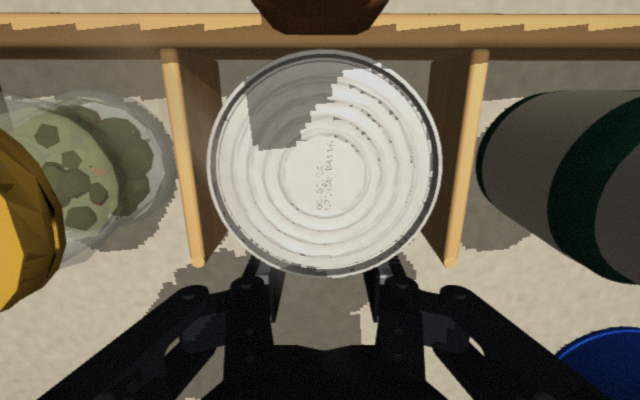

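The force rose to 16 N with the tin's rim against the board, so it is home. I back straight off and then up.

Request:
step_arm:
  rows:
    - [[0,0.4,0],0]
    - [[0,1.5,0],0]
    - [[0,4,0],0]
    - [[0,7,0],0]
    - [[0,9,-1],0]
    - [[0,10,-3],0]
    - [[0,10,-6],0]
    - [[0,10,-10],0]
    - [[0,10,-14],0]
    - [[0,10,-15],0]
    - [[0,10,-15],0]

```text
t: 19.5
tcp_pos: [0.468, -0.0656, 0.1678]
orientation: [[-0.056, -0.998, 0.006], [-0.998, 0.056, -0.002], [0.001, -0.006, -1.0]]
contact_force: [-0.3, -0.7, -0.6]
opening: 0.0401
```

Run:
```python
from go import *
from loc import *
cap('wrist','w14');cap('scene','scene14');cap('top','top14')
plan()
for x in (.027,.037): print(x,wproj('w14',w(x,-.05,.04)), 'top',proj(T,w(x,-.05,.036)),'scene',proj(S,w(x,-.05,.036)))
for y in (-.04,-.05,-.06): print(y,'tab',wproj('w14',w(.092,y,.152)))
a=cv2.imread('pics/top14.png')[140:280,230:440]; b=cv2.imread('pics/scene14.png')[120:290,190:420]
cv2.imwrite('pics/c14.png',np.vstack([cv2.resize(a,(450,300)),cv2.resize(b,(450,300))]))
```

```text
t 19.65 rack [-0.1104 -0.0497  0.1631] F [-0.59 -0.37 -1.08] open 0.0398
turn to toolx=-rack y: -0.001
0.027 [323.1  16.4] top [[338.58606997 198.47808652]] scene [[307.65351824 194.75990588]]
0.037 [323.1   1.3] top [[338.77672235 194.69154439]] scene [[304.44305765 192.83834913]]
-0.04 tab [ 293.7 -274.8]
-0.05 tab [ 322.6 -274.8]
-0.06 tab [ 351.4 -274.8]
```

View pics/c14.png

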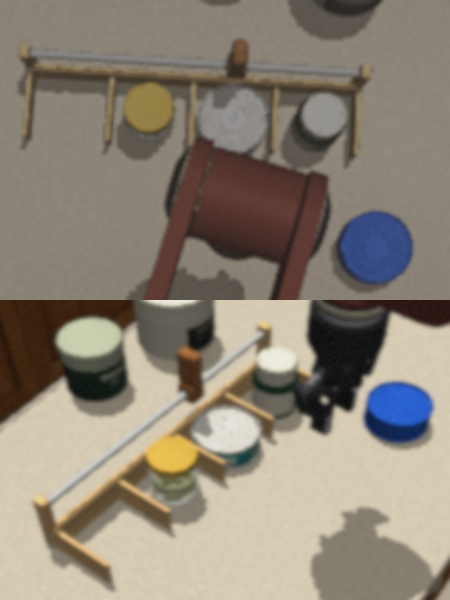

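View pics/w14.png

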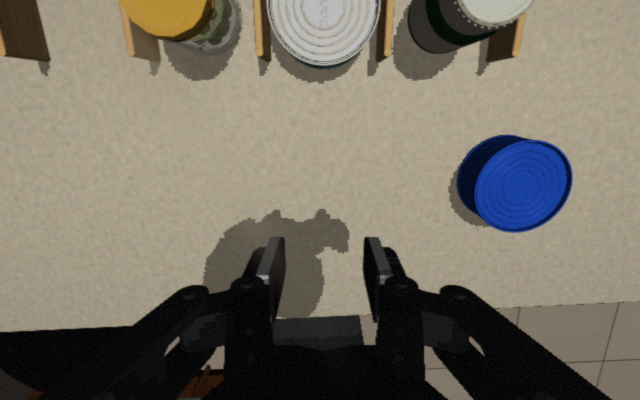

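The tin is in gap 3 against the board, the marker is over it, and the jar and bottle look unmoved. The arm is clear, so I hand in.

Run:
```python
from go import *
print(r.finish_job(), status.read_state()['t'])
```

```text
the job is handed in; nothing more can be done
the job is handed in; nothing more can be done
```

The marker stands over the third gap, the tin is home in that gap, and I have handed the job in; no verdict was reported. It took about 20 s of the 67 s allowed.

- **Marker:** I pushed it with the closed fingertips from the first gap, past the second, to the third. In the wrist view it then stood at rack y of about -48 mm (target -50 mm), and the later top and scene views still show it there.
- **Tin:** I slid it sideways in line with gap 3, then pushed it forward with both fingertips low on its side. At the board the force rose to about 16 N and the tin stopped moving.
- **Last checks:** In the top view the tin is centred in the gap, and in the pictures it lies flat. The jar and bottle look unmoved, judged by eye. The arm had backed about 10 cm away from the tin and risen 15 cm.
- **Disagreements:**
  - The final top view put the tin at rack x of about 32 mm, while the stop against the board implies 37 mm. The localisation had a bias of about 4 mm, and both values are above the 27 mm limit.
  - The tin met the board about 5 mm later than the camera estimate predicted, which fits the same bias.

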